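# Rock a tight frame connector out of a tube in the vise

### The job

The short square tube is nipped only lightly in the bench vise, and the black corner connector is stuck tight in its mouth: a straight pull would just drag the tube up through the jaws. Take the connector by its cube, rock it side to side (left and right as seen along its side arm, about five degrees each way, back and forth at least twice) while lifting a little at a time until it comes out, without shifting the tube in the jaws or disturbing the other things on the bench. Finish while still holding the connector in the gripper, upright and still over the tube, its lower end just clear of the mouth by about a finger's width, and do not let go.

Things in the scene. Friction and masses are not known exactly. Their poses are not given: they have to be found in the camera images.
- connector: Black steel-cored nylon L-shaped corner connector of a tube frame, loose, about 0.25 kg: a 40 mm cube with two ribbed cores. Origin: centre of the cube. z up along the tube. The cube's two y faces are bare and flat, 40 mm apart, to be gripped from above; they line up with the outside of the tube. At the start it is fully home, the cube sitting on the tube's rim, 20 mm below the origin.
- core_tip (a point): Middle of the lower end of the connector's core that is in the tube, 54 mm below the cube's centre; core 30 mm wide, 34 mm long. Springy ribs on its four sides, 12 and 26 mm below the cube, press on the inside of the tube: a straight pull takes about 45 N; while it is being tilted (about 0.6 Nm) the ribs slip and it follows a light pull. It can lean about 0.1 rad each way in the tube.
- side_tip (a point): Middle of the free end of the connector's side arm: a core like the other, 34 mm long, 34 mm over its ribs, level, sticking out of the cube's +x face, so 54 mm from the cube's centre. Rocking side to side means about this arm's direction (the connector's x axis): the cube leans towards +y, then -y.
- tube_mouth (a point): Middle of the open upper end of the square aluminium tube (40 x 40 mm, wall 3 mm, inside 34 mm, 105 mm long, upright). z points up, x and y are square to the tube's sides and parallel to the connector's x and y at the start. The vise's jaw tops lie 55 to 75 mm below it.
- tube (a joint): How far the tube has slipped up through the vise jaws, m (0 at the start, positive up). It slips when the pull on it exceeds about 24 N.
- vise: Dark grey bench vise bolted to the bench, jaw tops 175 mm above the bench, jaws 125 mm wide along its x, 40 mm apart along its y with the tube between them. Origin on the bench under the middle of the jaw gap; screw and handle towards -y, anvil towards +y; 0.16 m each way in y, 0.11 m in x.
- hammer_mid (a point): Claw hammer with wooden handle, 300 mm long, lying on the bench; a bystander. Point near its middle.
- wrench_mid (a point): Steel wrench, 180 mm long, lying on the bench; a bystander. Point near its middle.
- oil_mid (a point): Amber bottle with white cap, 60 mm wide and 160 mm tall, standing on the bench; a bystander. Point at its centre.
- offcut_mid (a point): Offcut of the same 40 mm square tube, 160 mm long, lying on the bench; a bystander. Point at its centre.
Mind the look-alikes: they are no part of the job. There is more than one size of the connector; the job needs the smallest.

How it is judged:
By the outcome, as a careful person would: the job done as asked, in the order asked, and still so for the second after the job is handed in, while the arm keeps its last pose, push and grip.
It also fails if it takes over 54 s, if anything falls off the work surface, if the arm or the gripper's body presses on something with over 40 N, if the wrist force passes 120 N, or if a joint passes its speed limit or range.

### The arm

A 6-joint arm with a two-finger parallel gripper is mounted at the origin on the work surface. World frame = base frame: x ahead of the robot, y to its left, z up, the work surface at z = 0. Lengths are in m, angles in rad, forces in N, time in s.
With the tool pointing down it reaches from about 0.4 to 0.825 m from the base axis. Payload 7 kg.
Tool frame: the origin (TCP) lies on the centre line of the jaws, within the pads' length; the fingertips stand 14 mm ahead of it and the grasp point (between the pads) lies 5 mm behind it; z points along the fingers, x is the direction in which the jaws open and shut, and the axes are right-handed (so a half turn about z gives the same grasp; the last joint's range is limited). The gripper opens to 85 mm and grips with 20 to 120 N. Pads are 22 mm wide; open, the fingers measure 114 mm over their backs; the gripper's body (76 mm by 85 mm) begins 54 mm behind the grasp point. The pads swing forward as they close: fully open they stand 13 mm farther back than shut.
Start: joints at [1.495, 0.359, 0.012, 0, -1.224, -0.288], TCP at [0.24, 0.631, 0.245] pointing down, gripper open.
Joint ranges: [-3.07, 3.07], [-1.43, 2.12], [-1.02, 1.25], [-3.03, 1.67], [-3.05, -0], [-3.03, 3.03]. Speed limits (rad/s): [2.39, 2.39, 3.01, 3.14, 3.14, 3.14].

### API

Orientations are given as a 3x3 rotation matrix whose columns are the frame's x, y, z axes.
In Python, from bench import manip, effector, vision, sensors gives the robot as it stands. Calls block until the motion is done:
- manip.move_ptp(position, orientation): joint-space move of the TCP to a pose.
- manip.movel(position, feed=0.15, attitude=None, until_force=None): straight line of the TCP; attitude=None keeps the orientation; feed is the mean speed in m/s. With until_force (N) it stops when the force on the tool has changed by that much, and returns True; else False.
- manip.movej(angles): joint-space move.
- effector.let_go() and effector.grasp(grasp_force=None): open the fingers fully, or close them until they stop; grasp_force is the grip in N (None keeps the last).
- manip.pause(seconds).
- manip.ik(position, orientation): joint angles nearest the present ones, or None.
- vision.read_camera(name): name is "scene" or "top" or "wrist"; returns the picture (420x560x3 uint8, red, green, blue); there is no depth.
- vision.calibration(name): a dict with "camera_matrix" (3x3 intrinsics, pixels), "k1" (the pictures are not rectified: a ray, as slopes to the right and down, at radius r is drawn at 1 + k1 r^2 times it, then the intrinsics apply), "camera_from_world" (4x4, takes a point from world to camera coordinates). Camera axes: x right, y up, looking along -z (the intrinsics and any distortion apply to the point x, -y, -z); pixel columns grow to the right and rows downward; lengths in m; the calibration is good to about 2 mm. A picture is of the moment at which its call begins: read the wrist's pose just before it. calibration takes no time and is no camera call; for the wrist camera it gives the pose at the moment of the call.
A pose or a line that the arm cannot do raises manip.MotionError and nothing moves.
- manip.close_job(): hands the job in, once; it reports no verdict.
Readings, each from a call of its own:
- sensors.get_clock(): time.
- sensors.get_joint_pos(): joint angles.
- sensors.get_qd(): joint speeds.
- sensors.get_joint_efforts(): joint torques, N m.
- sensors.get_tcp_pos(): TCP position.
- sensors.get_ee_rot(): TCP orientation.
- sensors.get_wrist_force(): force on the tool from outside, world axes, zero at the start.
- sensors.get_torque(): the same for the moment, N m.
- sensors.get_width(): opening from 0.0 (shut) to 1.0 (fully open).
Only numpy, scipy, OpenCV 4.12 (cv2) and the standard library are available. Lean on these libraries where they do the work, as an engineer would, in place of code of your own. Each camera call takes 0.05 s, during which the arm holds its last target.

## Working session

There is one attempt and no reset: what is moved stays moved. The work goes in short steps, each a Python script; the robot and the scene stay as the last script left them, time stands still between calls to the robot, and variables do not carry over. Pictures are saved under pics/ and viewed, and the job is handed in when it is done.

```bash
ls; mkdir -p pics; python3 - <<'E'
from bench import manip, effector, vision, sensors
import cv2,numpy as np
for n in ["scene","top","wrist"]:
    c=vision.calibration(n); im=vision.read_camera(n)
    cv2.imwrite(f"pics/{n}0.png",im[:,:,::-1]); print(n,np.round(c["camera_matrix"],1).tolist(),c["k1"],np.round(c["camera_from_world"],3).tolist())
print(sensors.get_clock())
E
```

```text
pics
scene [[524.5, 0.0, 287.3], [0.0, 524.5, 210.8], [0.0, 0.0, 1.0]] 0.05173187237512521 [[-0.683, 0.73, -0.021, 0.411], [-0.443, -0.39, 0.807, 0.08], [0.581, 0.561, 0.59, -2.097], [0.0, 0.0, 0.0, 1.0]]
top [[491.1, 0.0, 280.0], [0.0, 491.1, 216.8], [0.0, 0.0, 1.0]] -0.05491335492837501 [[0.021, -1.0, 0.018, -0.052], [0.984, 0.024, 0.178, -0.568], [-0.178, 0.013, 0.984, -1.482], [0.0, 0.0, 0.0, 1.0]]
wrist [[335.2, 0.0, 275.4], [0.0, 335.2, 204.3], [0.0, 0.0, 1.0]] -0.005563940280623337 [[-0.355, -0.935, 0.001, 0.676], [0.891, -0.339, -0.303, 0.039], [0.284, -0.107, 0.953, -0.382], [0.0, 0.0, 0.0, 1.0]]
0.15
```

View pics/scene0.png

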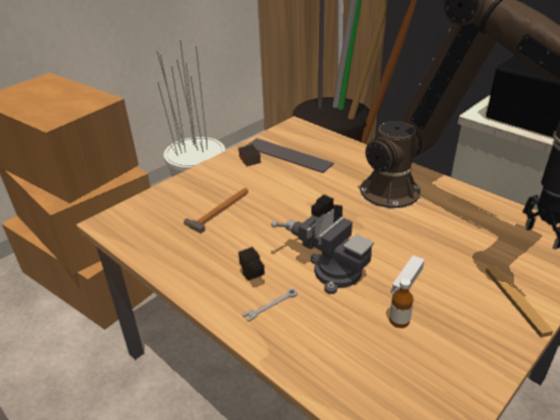

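View pics/top0.png

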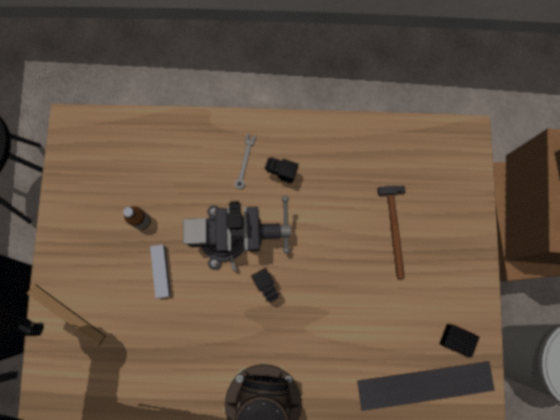

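View pics/wrist0.png

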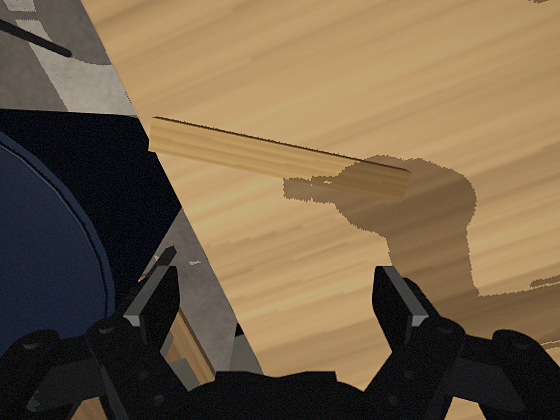

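```bash
python3 - <<'E'
import cv2,numpy as np
a=cv2.imread("pics/top0.png")[180:290,170:310]; b=cv2.imread("pics/scene0.png")[170:290,260:400]
a=cv2.resize(a,(560,440),interpolation=cv2.INTER_CUBIC);b=cv2.resize(b,(560,480),interpolation=cv2.INTER_CUBIC)
f=lambda x:np.clip(255*(x/255.)**0.5,0,255).astype(np.uint8)
cv2.imwrite("pics/topz.png",f(a));cv2.imwrite("pics/scenez.png",f(b))
E
```

```text
(no output)
```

View pics/topz.png

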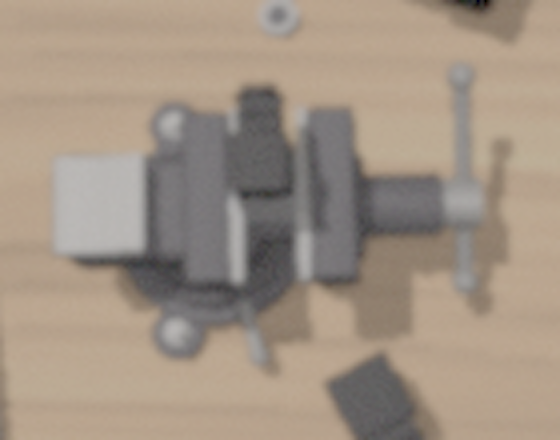

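View pics/scenez.png

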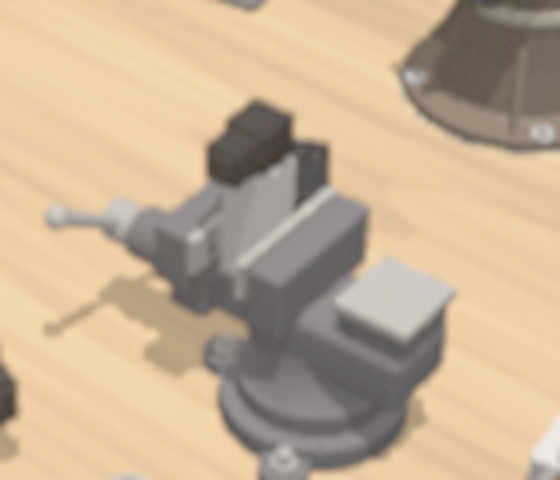

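```bash
cat > h.py <<'E'
import numpy as np,cv2
from bench import manip, effector, vision, sensors
def ray(c,u,v):
    K=c["camera_matrix"];k=c["k1"];T=np.array(c["camera_from_world"])
    d=np.array([(u-K[0,2])/K[0,0],(v-K[1,2])/K[1,1]]);s=d.copy()
    for _ in range(30): s=d/(1+k*(s@s))
    r=T[:3,:3].T@np.array([s[0],-s[1],-1]); o=-T[:3,:3].T@T[:3,3]
    return o,r/np.linalg.norm(r)
def plane(c,u,v,z):
    o,r=ray(c,u,v); return o+r*(z-o[2])/r[2]
def tri(rs):
    A=sum(np.eye(3)-np.outer(r,r) for o,r in rs); b=sum((np.eye(3)-np.outer(r,r))@o for o,r in rs)
    p=np.linalg.solve(A,b); return p,[np.linalg.norm((np.eye(3)-np.outer(r,r))@(p-o)) for o,r in rs]
def proj(c,p):
    T=np.array(c["camera_from_world"]);q=T[:3,:3]@p+T[:3,3];s=np.array([q[0],-q[1]])/-q[2]
    s=s*(1+c["k1"]*(s@s));K=c["camera_matrix"];return K[0,0]*s[0]+K[0,2],K[1,1]*s[1]+K[1,2]
def gam(im,g=0.5): return np.clip(255*(im/255.)**g,0,255).astype(np.uint8)
E
python3 - <<'E'
from h import *
t=vision.calibration("top");s=vision.calibration("scene")
print(tri([ray(t,235.2,221),ray(s,324.5,201)]))
for u,v in [(136,216),(160,272),(282,170),(266,285)]: print(plane(t,u,v,0.02))
w=vision.calibration("wrist");T=np.array(w["camera_from_world"]);R=T[:3,:3];o=-R.T@T[:3,3]
E=np.array(sensors.get_ee_rot());p=np.array(sensors.get_tcp_pos());print(np.round(E,3),E.T@(o-p),np.round(E.T@R.T,3))
E
```

```text
(array([0.51695892, 0.08362063, 0.26151287]), [np.float64(0.00013929410699565825), np.float64(0.00013929410699548776)])
[0.56644814 0.41947257 0.02      ]
[0.39076547 0.33157295 0.02      ]
[ 0.7294409 -0.0426563  0.02     ]
[ 0.3583616  -0.00040999  0.02      ]
[[-0.356 -0.935 -0.   ]
 [-0.935  0.356 -0.001]
 [ 0.001 -0.    -1.   ]] [-0.00153584 -0.07836367 -0.13077905] [[ 1.    -0.001  0.   ]
 [-0.001 -0.953 -0.303]
 [ 0.     0.303 -0.953]]
```

```bash
python3 - <<'E'
from h import *
p=sensors.get_tcp_pos()
R=np.array([[0,-1,0],[-1,0,0],[0,0,-1.]])
print(manip.ik([0.517,0.084,0.40],R))
manip.movel([p[0],p[1],0.40],feed=0.25)
manip.move_ptp([0.512,0.084,0.40],R)
print(sensors.get_clock(),sensors.get_wrist_force())
manip.pause(0.2)
im=vision.read_camera("wrist");np.save("w1.npy",im);cv2.imwrite("pics/w1.png",gam(im[:,:,::-1]))
import pickle;c=vision.calibration("wrist");pickle.dump(c,open("w1.pkl","wb"));print(sensors.get_tcp_pos(),sensors.get_joint_pos())
E
```

```text
[ 0.53597386  0.04252665 -0.04506608  0.         -1.4832036   1.03482247]
3.1 [ 0.33278256 -0.32374957  0.10437551]
[0.51204057 0.08444111 0.39987401] [ 5.41999467e-01  3.40922448e-02 -5.41908572e-02 -7.93146426e-06
 -1.48275537e+00  1.02946749e+00]
```

View pics/w1.png

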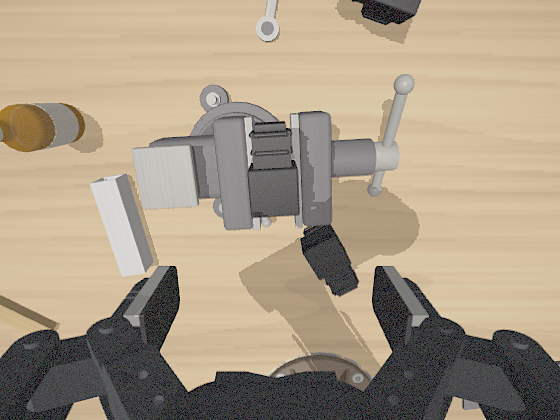

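```bash
python3 - <<'E'
import cv2,numpy as np
im=cv2.imread("pics/w1.png")[110:235,205:335]
cv2.imwrite("pics/w1z.png",cv2.resize(np.clip(im*1.3,0,255).astype(np.uint8),None,fx=4.6,fy=4.6,interpolation=cv2.INTER_NEAREST))
E
```

```text
(no output)
```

View pics/w1z.png

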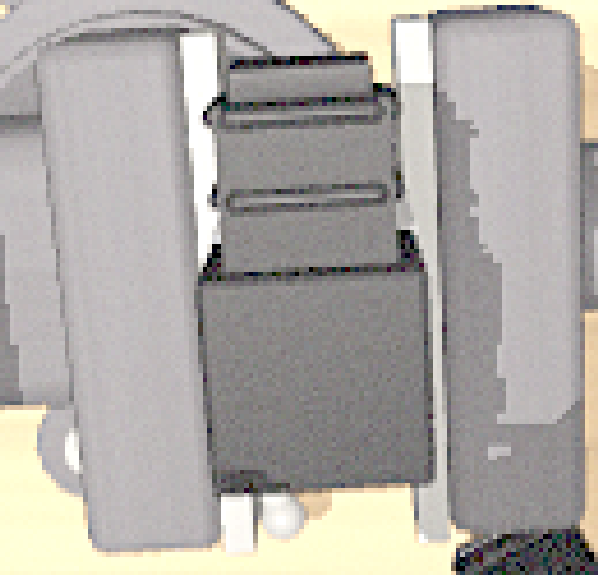

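```bash
python3 - <<'E'
from h import *
import pickle
c=pickle.load(open("w1.pkl","rb"));t=vision.calibration("top");s=vision.calibration("scene")
C=[(203,275),(428,270),(433,485),(215,492)]
C=[(205+x/4.6,110+y/4.6) for x,y in C]
for z in (.26,.265,.27,.275,.28):
    P=np.array([plane(c,u,v,z) for u,v in C]);e=np.roll(P,-1,0)-P
    print(z,P.mean(0).round(4),np.linalg.norm(e,axis=1).round(4),[round(float(np.degrees(np.arctan2(*q))),1) for q in ((-e[0][0],-e[0][1]),(-e[1][1],-e[1][0]),(e[2][0],e[2][1]),(e[3][1],e[3][0]))])
m=np.mean(C,0);print(m)
print(tri([ray(c,*m),ray(t,235.2,221)]),tri([ray(c,*m),ray(s,324.5,201)]),tri([ray(c,*m),ray(t,235.2,221),ray(s,324.5,201)]))
E
```

```text
0.26 [0.5144 0.0864 0.26  ] [0.0401 0.0407 0.0406 0.0411] [-1.4, 2.6, -2.0, 1.8]
0.265 [0.5158 0.0864 0.265 ] [0.0394 0.0399 0.0399 0.0404] [-1.4, 2.6, -2.0, 1.8]
0.27 [0.5173 0.0864 0.27  ] [0.0386 0.0392 0.0391 0.0396] [-1.4, 2.6, -2.0, 1.8]
0.275 [0.5187 0.0864 0.275 ] [0.0379 0.0384 0.0384 0.0389] [-1.4, 2.6, -2.0, 1.8]
0.28 [0.5201 0.0864 0.28  ] [0.0372 0.0377 0.0376 0.0381] [-1.4, 2.6, -2.0, 1.8]
[274.51086957 192.7173913 ]
(array([0.51623605, 0.08499607, 0.26389692]), [np.float64(0.0014688838749253002), np.float64(0.0014688838749253432)]) (array([0.51689547, 0.08538427, 0.26275325]), [np.float64(0.0016004951604825588), np.float64(0.0016004951604825686)]) (array([0.5166056 , 0.08466409, 0.26215896]), [np.float64(0.002084111165535936), np.float64(0.0009953356052667315), np.float64(0.001210880265830804)])
```

```bash
python3 - <<'E'
from h import *
import pickle
R=np.array([[0,-1,0],[-1,0,0],[0,0,-1.]])
out=[]
for i,y in enumerate((0.155,0.015)):
    manip.movel([0.512,y,0.37],feed=0.2); manip.pause(0.2)
    c=vision.calibration("wrist");im=vision.read_camera("wrist")
    u,v=proj(c,np.array([0.5165,0.0855,0.265])); u,v=int(u),int(v); print(u,v,sensors.get_tcp_pos())
    pickle.dump((c,im,u,v),open(f"v{i}.pkl","wb"))
    cr=gam(im[v-60:v+60,u-50:u+50,::-1]); out.append(cv2.resize(cr,None,fx=4,fy=4,interpolation=cv2.INTER_CUBIC))
cv2.imwrite("pics/v.png",np.hstack(out)); print(sensors.get_clock())
E
```

```text
370 203 [0.51211735 0.15447899 0.37052624]
182 203 [0.51205559 0.01579984 0.36986602]
5.2333
```

View pics/v.png

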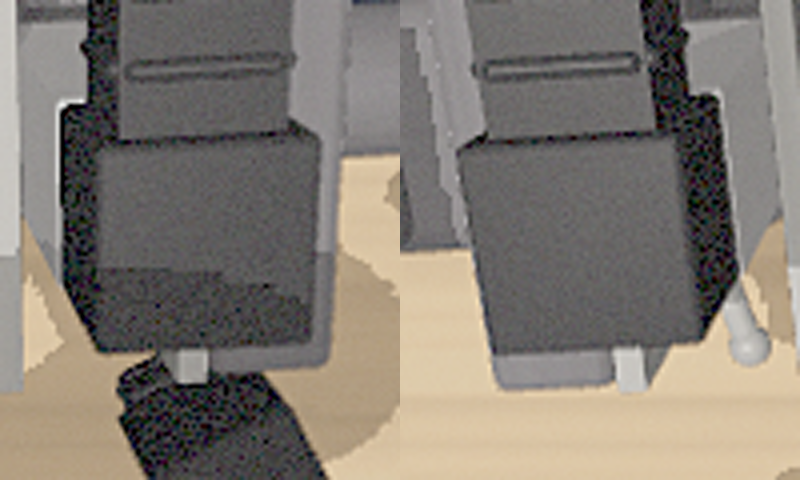

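```bash
python3 - <<'E'
from h import *
import pickle
A=[(98,143),(320,137),(312,346),(99,352)];B=[(60,150),(277,136),(300,342),(96,353)]
D=[pickle.load(open(f"v{i}.pkl","rb")) for i in (0,1)]
P=[]
for a,b in zip(A,B):
    rs=[ray(c,u-50+x/4,v-60+y/4) for (c,im,u,v),(x,y) in zip(D,(a,b))]
    p,r=tri(rs);P.append(p);print(p.round(4),np.round(r,4)[0])
P=np.array(P);print(P.mean(0))
e=np.roll(P,-1,0)-P;print(np.linalg.norm(e,axis=1))
for z in (.262,.266,.27,.274):
  for (c,im,u,v),X in zip(D,(A,B)):
    P=np.array([plane(c,u-50+x/4,v-60+y/4,z) for x,y in X]);e=np.roll(P,-1,0)-P
    d=sum(np.exp(1j*4*np.arctan2(q[1],q[0])) for q in e)
    print(z,P.mean(0).round(4),np.linalg.norm(e,axis=1).round(4),'yaw',np.degrees(np.angle(d)/4).round(2))
E
```

```text
[0.5361 0.1072 0.2716] 0.0007
[0.5381 0.0688 0.2727] 0.0
[0.5001 0.0667 0.2747] 0.0004
[0.4974 0.1048 0.2723] 0.0001
[0.51792556 0.08687291 0.27280804]
[0.03852823 0.03817032 0.03826153 0.03874749]
0.262 [0.5145 0.0835 0.262 ] [0.0405 0.0412 0.0409 0.0413] yaw 2.86
0.262 [0.5143 0.0901 0.262 ] [0.04   0.0403 0.0394 0.04  ] yaw 3.28
0.266 [0.5158 0.0847 0.266 ] [0.0399 0.0405 0.0402 0.0406] yaw 2.86
0.266 [0.5156 0.0889 0.266 ] [0.0393 0.0397 0.0387 0.0394] yaw 3.28
0.27 [0.5171 0.0859 0.27  ] [0.0392 0.0398 0.0395 0.0399] yaw 2.86
0.27 [0.5169 0.0877 0.27  ] [0.0386 0.039  0.0381 0.0387] yaw 3.28
0.274 [0.5184 0.0872 0.274 ] [0.0385 0.0391 0.0388 0.0392] yaw 2.86
0.274 [0.5181 0.0864 0.274 ] [0.038  0.0383 0.0374 0.038 ] yaw 3.28
```

```bash
cat >> h.py <<'E'
yaw=np.radians(3.05)
X=np.array([np.cos(yaw),np.sin(yaw),0]);Y=np.array([-np.sin(yaw),np.cos(yaw),0]);Z=np.array([0,0,1.])
R0=np.column_stack([-Y,-X,-Z])
E
python3 - <<'E'
from h import *
xy=[0.5178,0.0868]
manip.move_ptp(xy+[0.33],R0)
print(manip.movel(xy+[0.252],feed=0.06,until_force=8))
manip.pause(0.3)
print(sensors.get_tcp_pos(),sensors.get_wrist_force(),sensors.get_torque())
im=vision.read_camera("wrist");s=vision.read_camera("scene")
a=cv2.resize(gam(im[120:400,120:440,::-1]),(640,560));cv2.imwrite("pics/g.png",a)
cv2.imwrite("pics/gs.png",cv2.resize(gam(s[130:290,230:430,::-1]),(800,640),interpolation=cv2.INTER_CUBIC));print(sensors.get_clock())
E
```

```text
False
[0.5178353 0.0868243 0.252149 ] [ 0.11688909  0.71448762 -0.55866728] [ 0.01669145 -0.00993151  0.0399536 ]
7.5083
```

View pics/g.png

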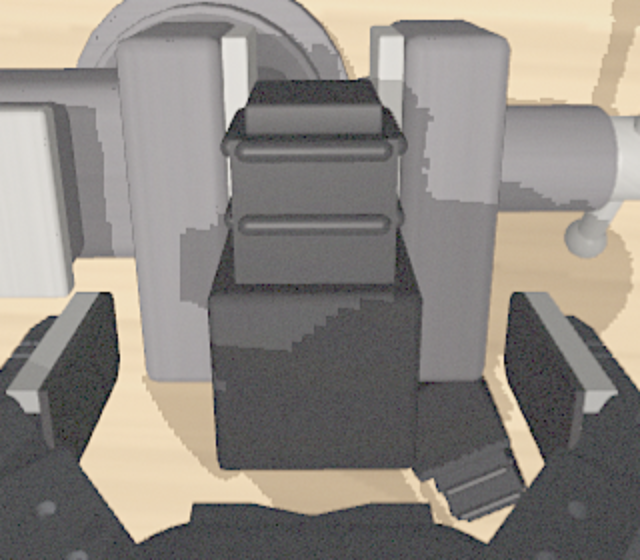

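View pics/gs.png

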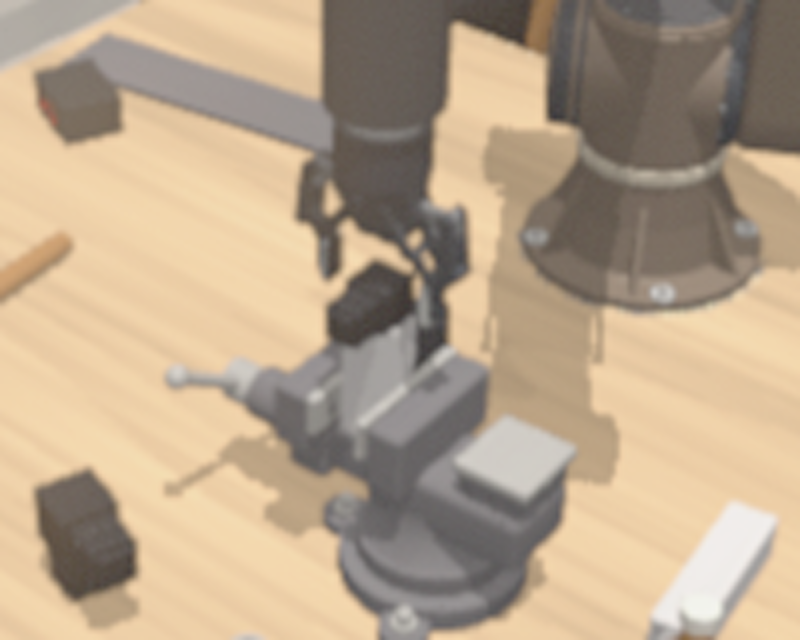

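```bash
python3 - <<'E'
from h import *
effector.grasp(40)
print(sensors.get_width(),np.round(sensors.get_wrist_force(),2),np.round(sensors.get_torque(),2),sensors.get_tcp_pos())
effector.grasp(100);manip.pause(0.2)
print(sensors.get_width(),np.round(sensors.get_wrist_force(),2),np.round(sensors.get_torque(),2),sensors.get_tcp_pos())
im=vision.read_camera("wrist");s=vision.read_camera("scene")
a=cv2.resize(gam(im[120:400,120:440,::-1]),(480,420));
b=cv2.resize(gam(s[180:260,290:350,::-1]),(315,420),interpolation=cv2.INTER_CUBIC);cv2.imwrite("pics/g2.png",np.hstack([a,b]));print(sensors.get_clock())
E
```

```text
0.4634653571059419 [-0.36 -3.58  1.5 ] [-1.02 -0.09  0.01] [0.51781335 0.08641893 0.25212134]
0.45557056894361375 [-0.81 -3.91  3.79] [-1.73  0.17  0.04] [0.51784578 0.08650849 0.25221517]
8.5083
```

View pics/g2.png

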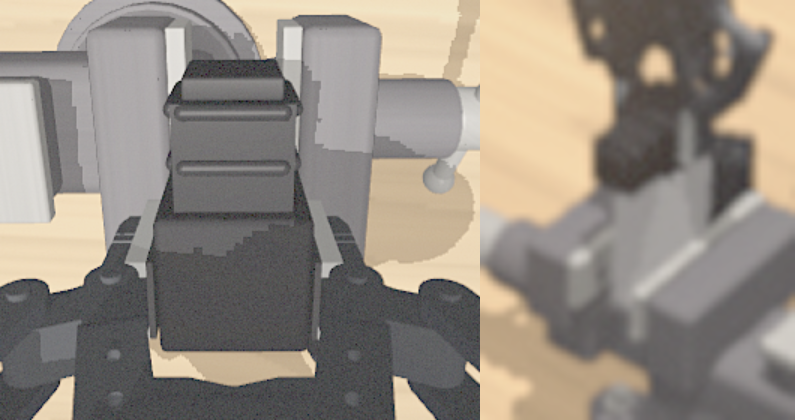

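```bash
cat >> h.py <<'E'
from scipy.spatial.transform import Rotation as Ro
B=np.array([0.5178,0.0863,0.2522])
def pose(th,lift,d=0.040):
    Q=Ro.from_rotvec(X*th).as_matrix()
    return B+np.array([0,0,lift-d])+Q@np.array([0,0,d]), Q@R0
def log(t=''):
    print(t,'F',np.round(sensors.get_wrist_force(),1),'T',np.round(sensors.get_torque(),2),'p',np.round((np.array(sensors.get_tcp_pos())-B)*1e3,1),
     'tilt',round(float(-np.array(sensors.get_ee_rot())[:,2]@-Y),3),round(sensors.get_clock(),2))
def swing(th0,l0,th1,l1,d0=0.04,d1=0.04,n=3,feed=0.015):
    for k in range(1,n+1):
        f=k/n; p,A=pose(th0+f*(th1-th0),l0+f*(l1-l0),d0+f*(d1-d0))
        manip.movel(p.tolist(),feed=feed,attitude=A)
        log(f'{th0+f*(th1-th0):.3f} {1e3*(l0+f*(l1-l0)):.1f}')
E
python3 - <<'E'
from h import *
log()
swing(0,0,0.09,0.0024,n=4)
E
```

```text
F [-0.3 -5.7  4.5] T [-1.85  0.09  0.04] p [0.1 0.2 0. ] tilt -0.0 8.51
0.022 0.6 F [ 1.1 -2.7 -0.4] T [-0.8  -0.33  0.05] p [ 0.  -0.7  0.1] tilt 0.024 8.77
0.045 1.2 F [ 1.1  0.4 -3.4] T [-0.44 -0.44 -0.06] p [-0.  -1.6  0.7] tilt 0.046 9.02
0.068 1.8 F [ 1.9  0.4 -4.8] T [-0.42 -0.5   0.03] p [-0.  -2.6  1.3] tilt 0.067 9.27
0.090 2.4 F [ 0.9  0.6 -6. ] T [-0.34 -0.34 -0.03] p [-0.  -3.5  1.9] tilt 0.09 9.52
```

```bash
python3 - <<'E'
from h import *
swing(0.09,0.0024,-0.09,0.005,n=4)
s=vision.read_camera("scene");im=vision.read_camera("wrist")
a=cv2.resize(gam(im[120:400,120:440,::-1]),(480,420));
b=cv2.resize(gam(s[180:260,290:350,::-1]),(315,420),interpolation=cv2.INTER_CUBIC);cv2.imwrite("pics/g3.png",np.hstack([a,b]))
E
```

```text
0.045 3.0 F [ 0.8 -1.2 -6.1] T [-0.7  -0.46 -0.08] p [-0.1 -1.6  2.9] tilt 0.044 9.8
0.000 3.7 F [ 0.4 -1.8 -4.6] T [-0.43 -0.29  0.04] p [-0.2  0.2  3.7] tilt 0.0 10.07
-0.045 4.3 F [ 0.6 -1.2 -5.3] T [-0.1  -0.13  0.04] p [-0.2  1.9  4.4] tilt -0.044 10.35
-0.090 5.0 F [ 0.1 -1.  -5.1] T [ 0.05 -0.06  0.01] p [-0.2  3.6  4.9] tilt -0.089 10.62
```

View pics/g3.png

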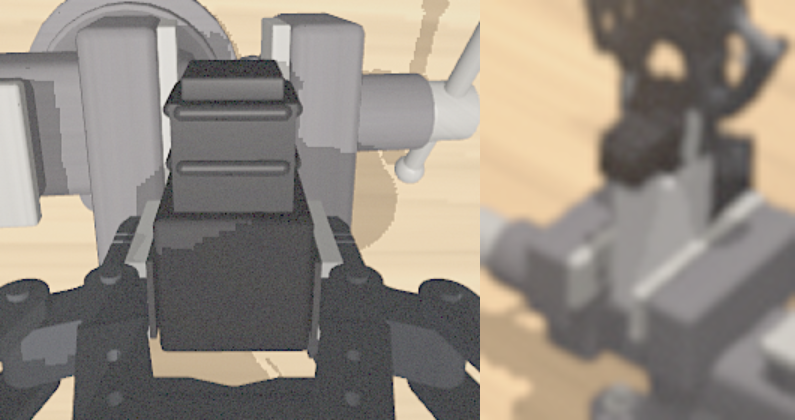

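```bash
python3 - <<'E'
from h import *
swing(-0.09,0.005,0.09,0.008,n=3)
swing(0.09,0.008,-0.09,0.011,n=3)
swing(-0.09,0.011,0.09,0.014,.04,.045,n=3)
s=vision.read_camera("scene")
a=cv2.imread("pics/scene0.png")[180:260,290:350]
b=[cv2.resize(gam(x),(390,520),interpolation=cv2.INTER_CUBIC) for x in (a,s[180:260,290:350,::-1])];cv2.imwrite("pics/g4.png",np.hstack(b))
E
```

```text
-0.030 6.0 F [-1.1  1.  -4.4] T [ 0.6   0.19 -0.01] p [-0.   0.9  6.1] tilt -0.029 11.05
0.030 7.0 F [-0.1  1.1 -5.2] T [0.23 0.21 0.02] p [ 0.1 -1.4  7.1] tilt 0.03 11.38
0.090 8.0 F [-0.8  1.8 -4.8] T [-0.1   0.12  0.06] p [ 0.2 -3.7  7.9] tilt 0.089 11.69
0.030 9.0 F [ 1.  -1.  -6.2] T [-0.7  -0.19 -0.03] p [-0.  -0.9  9. ] tilt 0.029 12.02
-0.030 10.0 F [ 1.3 -1.8 -3.4] T [-0.64 -0.09  0.03] p [ 0.   1.3 10.3] tilt -0.029 12.34
-0.090 11.0 F [-2.  -4.   5.6] T [-1.44  0.93 -0.11] p [ 0.1  3.2 12.1] tilt -0.089 12.66
-0.030 12.0 F [-2.   1.1  5.9] T [ 0.48  1.2  -0.04] p [ 0.5  1.3 13.3] tilt -0.027 12.98
0.030 13.0 F [-1.4  0.1  4. ] T [-0.18  0.51 -0.03] p [ 0.4 -1.4 13.5] tilt 0.03 13.32
0.090 14.0 F [-2.1  0.9  4. ] T [0.14 0.62 0.02] p [ 0.5 -3.9 14.2] tilt 0.089 13.66
```

View pics/g4.png

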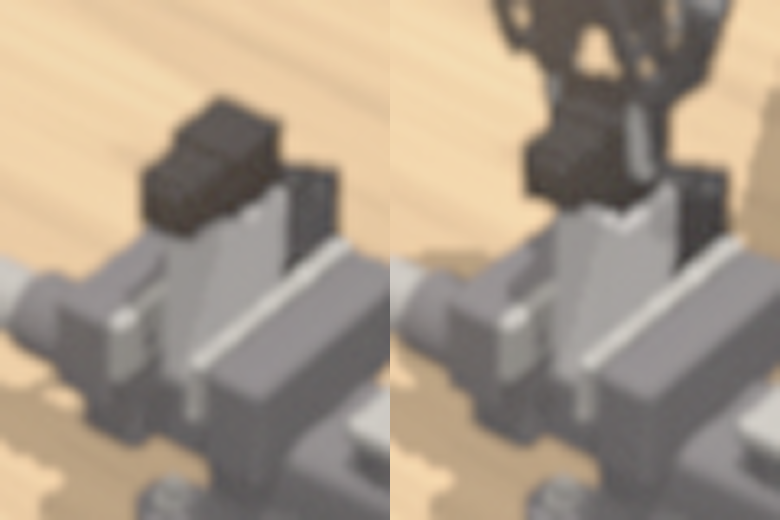

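```bash
python3 - <<'E'
from h import *
swing(0.09,0.014,-0.09,0.0175,.045,.047,n=3)
swing(-0.09,0.0175,0.09,0.021,.047,.048,n=3)
swing(0.09,0.021,-0.09,0.0245,.048,.048,n=3)
E
```

```text
0.030 15.2 F [ 1.5 -1.4 -3.1] T [-0.39 -0.47  0.  ] p [-0.2 -1.  14.4] tilt 0.029 14.06
-0.030 16.3 F [ 0.8 -0.3 -4.8] T [ 0.03 -0.32 -0.03] p [-0.4  1.6 15.7] tilt -0.029 14.41
-0.090 17.5 F [ 0.5 -0.7 -5. ] T [ 0.24 -0.14 -0.02] p [-0.4  4.3 17.2] tilt -0.089 14.76
-0.030 18.7 F [ 0.1  1.6 -3.5] T [0.46 0.26 0.01] p [-0.   1.  18.9] tilt -0.029 15.12
0.030 19.8 F [-0.7  0.7 -4.3] T [ 0.13  0.19 -0.01] p [ 0.2 -1.7 20.1] tilt 0.029 15.47
0.090 21.0 F [ 0.1  0.9 -4. ] T [-0.11  0.2   0.04] p [ 0.4 -4.5 21. ] tilt 0.089 15.82
0.030 22.2 F [-0.5 -1.8 -3.6] T [-0.44 -0.05  0.03] p [ 0.  -1.1 22.2] tilt 0.029 16.18
-0.030 23.3 F [-0.9 -1.  -3. ] T [-0.57  0.09 -0.01] p [-0.1  1.4 23.5] tilt -0.03 16.54
-0.090 24.5 F [ 0.2 -5.8  2.9] T [-2.58 -0.26  0.06] p [ 0.1  3.5 25.5] tilt -0.091 16.89
```

```bash
python3 - <<'E'
from h import *
swing(-0.09,0.0245,0.08,0.029,.048,.05,n=3)
swing(0.08,0.029,-0.05,0.033,.05,.052,n=3)
swing(-0.05,0.033,0,0.038,.052,.052,n=2)
s=vision.read_camera("scene");im=vision.read_camera("wrist")
a=cv2.resize(gam(im[120:400,120:440,::-1]),(480,420));
b=cv2.resize(gam(s[180:260,290:350,::-1]),(315,420),interpolation=cv2.INTER_CUBIC);cv2.imwrite("pics/g5.png",np.hstack([a,b]))
E
```

```text
-0.033 26.0 F [ 0.9 -2.6  4.1] T [-0.63 -0.46 -0.01] p [ 1.   1.6 27.2] tilt -0.032 17.25
0.023 27.5 F [-0.7  1.   1.3] T [0.55 0.26 0.04] p [ 0.1 -0.9 27.4] tilt 0.023 17.61
0.080 29.0 F [ 0.9 -0.6 -1.3] T [-0.49 -0.05 -0.04] p [ 0.2 -4.3 28.6] tilt 0.078 17.97
0.037 30.3 F [ 0.9  0.3 -2.9] T [-0.14 -0.02  0.03] p [-0.3 -1.3 29.7] tilt 0.036 18.29
-0.007 31.7 F [ 0.3  0.7 -3.4] T [ 0.04  0.04 -0.  ] p [-0.2  0.7 31.4] tilt -0.006 18.62
-0.050 33.0 F [ 0.2  0.  -3.3] T [ 0.18  0.02 -0.  ] p [-0.3  2.8 32.7] tilt -0.049 18.94
-0.025 35.5 F [ 0.4  0.7 -1.9] T [ 0.14 -0.01  0.07] p [ 0.1  0.9 35.9] tilt -0.024 19.28
0.000 38.0 F [ 0.   0.8 -3.6] T [-0.04  0.06  0.06] p [ 0.1 -0.2 38.2] tilt 0.0 19.62
```

View pics/g5.png

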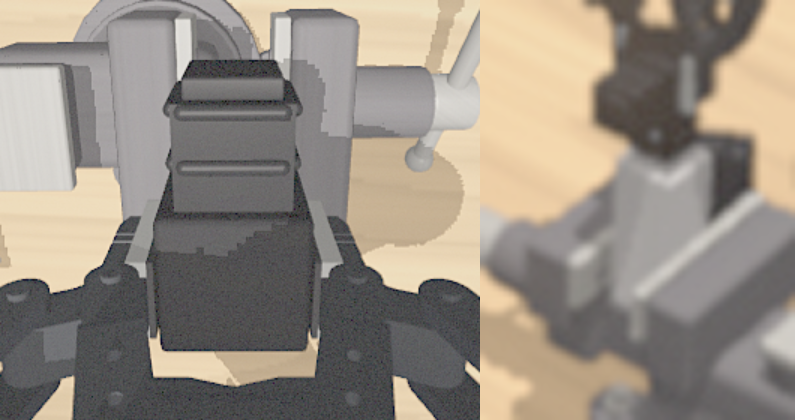

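```bash
python3 - <<'E'
from h import *
p,A=pose(0,0.049); manip.movel(p.tolist(),feed=0.02,attitude=A); manip.pause(0.6);log()
print(np.abs(sensors.get_qd()).max(),sensors.get_width())
s=vision.read_camera("scene");t=vision.read_camera("top")
a=cv2.imread("pics/scene0.png")[180:260,290:350]
b=[cv2.resize(gam(x),(390,520),interpolation=cv2.INTER_CUBIC) for x in (a,s[180:260,290:350,::-1])];cv2.imwrite("pics/g6.png",np.hstack(b))
cv2.imwrite("pics/t6.png",t[:,:,::-1])
c=vision.calibration("scene")
for d in (0.034,0.054):
  print('tip',proj(c,p-[0,0,0.001+0.0]-[0,0,d]))
print('mouth0',proj(c,np.array([B[0],B[1],.2315])))
E
```

```text
F [ 0.4 -0.  -2.7] T [-0.02 -0.02 -0.  ] p [ 0. -0. 49.] tilt -0.0 21.02
0.0013467983237086022 0.4529744458811843
tip (np.float64(325.0806537222854), np.float64(200.19325972301579))
tip (np.float64(324.9417407610308), np.float64(205.55984482151376))
mouth0 (np.float64(324.8411945617251), np.float64(209.4540363039325))
```

View pics/g6.png

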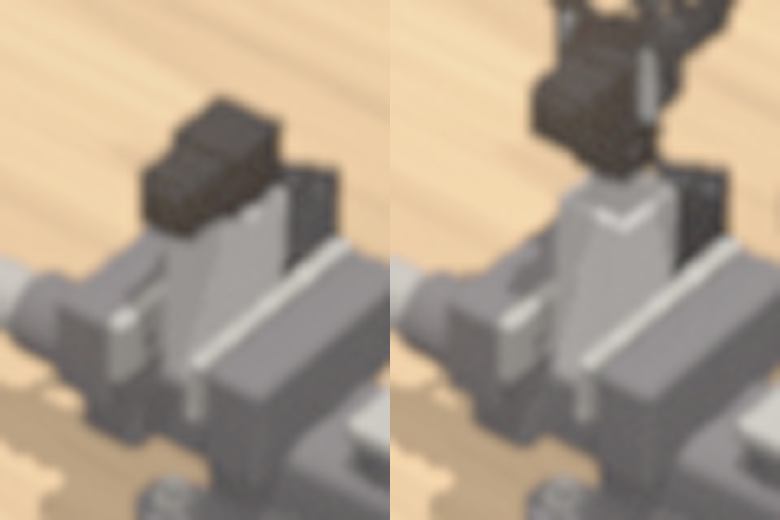

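View pics/t6.png

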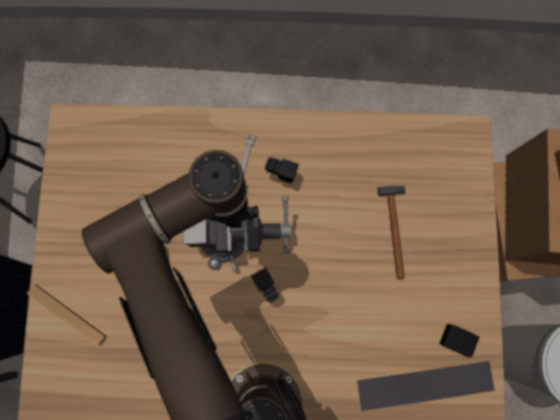

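```bash
python3 - <<'E'
from h import *
c=vision.calibration("scene")
for z in (.2295,.2315,.2335): print(z,[np.round(proj(c,np.array([B[0],B[1],z])+.02*(a*X+b*Y)),1) for a,b in ((1,1),(-1,1),(1,-1))])
s=vision.read_camera("scene")[:,:,::-1]; a=cv2.imread("pics/scene0.png")
for u in (329,331,332): print(u,a[204:222,u].mean(1).astype(int),s[204:222,u].mean(1).astype(int))
E
```

```text
0.2295 [array([326.2, 215.4]), array([334. , 209.4]), array([315.7, 210.6])]
0.2315 [array([326.2, 214.9]), array([334. , 208.8]), array([315.7, 210.1])]
0.2335 [array([326.2, 214.4]), array([334. , 208.3]), array([315.7, 209.6])]
329 [ 19  20  17  18  17  17  29  70 113 117 107 102 101 101 101 101 101 102] [ 19  37  68  91  93  90 102 132 145 130 109 104 103 105 104 104 105 104]
331 [ 18  17  17  17  29  58  80  95 101 101 101 101 100 101 100 101 100 101] [ 44  36  45  64  87 103 108 104  94  88  88  94  98  98  99 102 103 103]
332 [ 29  20  18  20  44  84  99 101 100  98  96  96  96  96  97  95  92  91] [ 81  44  32  52  80 105 102  89  83  83  81  82  83  83  86  91  93  92]
```

```bash
python3 - <<'E'
from h import *
log();manip.close_job();log()
E
```

```text
F [-0.6  1.  -2.5] T [-0.04 -0.   -0.02] p [-0. -0. 49.] tilt 0.0 21.18
the job is handed in; nothing more can be done
the job is handed in; nothing more can be done
```

The connector is out of the tube. I handed the job in at 21.2 s with it still gripped, upright and still over the mouth.

**What I did:** I gripped the cube by its two bare faces at 100 N. I rocked it about its side arm, roughly ±5° over nine half-swings, raising it about 2.4–4.5 mm each time. Then I straightened it and lifted it clear.

**Last checks:**
- **Height:** total lift was 49 mm, so the core's lower end is about 15 mm above the mouth.
- **Hold:** tilt was 0.000 rad, and the joints were at rest (at most 0.0013 rad/s). The wrist read −2.5 N vertically, which matches the free-hanging connector.
- **Tube:** the logged pull never passed about 6 N, connector weight included, against the 24 N at which the tube slips. The rim is within about a pixel of where it started in the scene picture. That picture would only show a shift of more than 2–4 mm, so the low pull is the better evidence.
- **Bystanders:** the hammer and wrench look unmoved in the top picture. The arm hides the bottle and the offcut there, so I did not check those two at the end.

**What disagreed:**
- **Cube height:** my first triangulation put the cube's top at 0.262–0.264 m. Two wrist-camera views gave 0.273 m, which fits the stated vise dimensions, so I worked from about 0.271 m.
- **Sideways load:** the moment on the tool read up to about 2.6 Nm, with a small push the other way. This happened briefly as each pair of ribs came out and settled at once.

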